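Clip a counting chamber onto the microscope stage

TASK

Load the counting chamber: flip up the spring clip on the microscope stage so that it stays up by itself, slide the blue chamber carrier flat along the stage, between the two guides, until it is fully home against the brass end-stop pins, and then swing the clip back down so that it presses on the carrier. Keep the carrier flat on the stage all the time, and leave the other things on the stage and bench where they are.

Things in the scene. Friction and masses are not known exactly. Their poses are not given: they have to be found in the camera images.
- seat (a point): Point on the stage surface (dark plate 160 above the bench), in the middle of the light aperture: where the centre of the carrier's underside lies when home. Axes: z up, x along the guides in the direction the carrier is pushed in, y left of that. Offsets in all entries are mm in these axes from this point, unless said otherwise.
- microscope: Inverted microscope, fixed. Its origin is on the bench, 160 below the seat; axes as the seat's. Stage plate: x -165 to 118, y -80 to 80 (-100 to 100 where x is above -90). Its lamp arm is tilted back: y below -170, up to 260 above the stage. Only the guides, stops, clip and loose things stand on the stage.
- stops (a point): Middle between the two brass end-stop pins (6 diameter, 6 high, at y = +-14) on the stage: x = 40, the line the carrier's far edge meets when home. Two aluminium guide rails, 5 high, lead to it: x -34 to 38, inner faces at y = +-21.5, outer at +-27.5; at the mouth they flare out to y = +-42 at x = -61.
- clip_hinge (a point): Middle of the clip's hinge axis, which is level and parallel to the seat's y, at x = 76, 10 above the stage. The hinge bracket and the spring strut behind it take up x 69 to 114, y -18 to 18, up to 20 high.
- clip (a joint): Spring clip angle, rad. 0: down, nothing under it (start); about 0.09: down on the carrier; 1.4: up against its stop. Over-centre spring with damped hinge: below 0.62 it closes by itself (0.12 N m when down), above 0.62 it swings on up to 1.4 and stays (0.12 N m). Moving it at the lip takes about 2 N.
- clip_lip (a point): Middle of the red sleeve (22 along y, 5.6 diameter) on the clip's free edge; moves with it. Clip: steel leaf 14 wide, from the hinge towards -x down to a toe 46 away, then a lip 18 wide rising at 48 degrees to this edge. Down and empty: edge at x = 12, 23 above the stage, free below, so it can be hooked under. Up: x = 78, 75 above; push it back over towards -x from its far side.
- carrier_mid (a point): Centre of the blue carrier plate, 3 above its underside; 80 (x) x 40 (y) x 6, glass counting chamber in its top, 0.06 kg. At its -x edge an upturned lip, 30 wide, 3 thick, its outer face 40 from the centre, rises to 17 above the underside: push there. Its x points from lip to far edge. Starts flat on the stage before the mouth, x -112 to -102, y within 14, turned up to 0.15 rad.
- dish: Bystander: small lidded culture dish, 39 diameter, 12 high, standing on the stage. Origin at the centre of its underside.
- slip_box: Bystander: closed cover-glass box, white with blue lid, 31 x 31 x 15, standing on the stage. Origin at the centre of its underside.
- flask: Bystander: clear culture flask with green cap, lying flat, 150 x 80 x 34, on the bench. Origin at the centre of its underside.
- tube_rack: Bystander: orange tube rack with capped tubes, 90 x 160, 96 high, on the bench. Origin at the centre of its underside.
- tip_box: Bystander: grey pipette-tip box with blue lid, 85 x 122 x 73, on the bench. Origin at the centre of its underside.
- tally: Bystander: round steel hand counter, 48 diameter, 32 high, on the bench. Origin at the centre of its underside.
- spray: Bystander: upright green bottle with blue label and red cap, 72 diameter, 190 high, on the bench. Origin at the centre of its underside.
There are look-alikes about, which are no part of the job. Of the things like the part that bears carrier_mid, leave any that is black or brown; of the rest the smaller one is meant.

How it is judged (in metres and radians):
On the way, in this order (a step that is already met when the one before it is completed fails the run):
1. the clip is flipped up and stays up, before the carrier is pushed in (value of joint clip above 1.2 rad and x of carrier_mid in the frame of seat below -0.03 m), for 0.2 s.
2. the carrier is home against the end stops, with the clip still up (x of carrier_mid in the frame of seat between -0.004 and 0.004 m and y of carrier_mid in the frame of seat between -0.004 and 0.004 m and z of carrier_mid in the frame of seat between -0.001 and 0.006 m and angle between the x axis of carrier_mid and the x axis of seat, either way round below 0.07 rad and value of joint clip above 1.2 rad), for 0.2 s.
At the end, for the whole second after the job is handed in: The carrier lies flat and still between the guides, its centre within 4 mm of the seat lengthwise and crosswise and within 0.07 rad of straight, and the clip is down on it (joint 0.04 to 0.16 rad), pressing on it with more than 0.5 N (x of carrier_mid in the frame of seat between -0.004 and 0.004 m and y of carrier_mid in the frame of seat between -0.004 and 0.004 m and z of carrier_mid in the frame of seat between -0.001 and 0.006 m and angle between the x axis of carrier_mid and the x axis of seat, either way round below 0.07 rad and value of joint clip between 0.04 and 0.16 rad and contact force between clip and carrier above 0.5 N and linear speed of carrier below 0.01 m/s); the robot touches nothing.
It fails at once if the carrier is lifted more than 15 mm off the stage, falls off it, or is tipped more than 0.3 rad (z of carrier_mid in the frame of seat above 0.018 m or z of carrier_mid in the frame of seat below -0.01 m or angle between carrier_mid's own z axis and vertical above 0.3 rad).
It fails at once if a bystander is moved more than 30 mm (distance of any of dish, slip_box, flask, tube_rack, tip_box, tally, spray from where it was at the start of the episode above 0.03 m).
It also fails if it takes over 58 s, if anything falls off the work surface, if the arm or the gripper's body presses on something with over 40 N, if the wrist force passes 120 N, or if a joint passes its speed limit or range.

ROBOT

A 6-joint arm with a two-finger parallel gripper is mounted at the origin on the work surface. World frame = base frame: x ahead of the robot, y to its left, z up, the work surface at z = 0. Lengths are in mm, angles in rad, forces in N, time in s.
With the tool pointing down it reaches from about 425 to 950 mm from the base axis. Payload 14.7 kg.
Tool frame: the origin (TCP) lies midway between the tips of the shut fingers; the grasp point (between the pads) lies manip.pinch_z behind it (manip.pinch_z is the distance from the TCP to the grasp point, in mm); z points along the fingers, y is the direction in which the jaws open and shut (so a half turn about z gives the same grasp; the last joint's range is limited). The gripper opens to 85 mm and grips with 20 to 120 N. Pads are 22 mm wide; open, the fingers measure 114 mm over their backs; the gripper's body (76 mm by 85 mm) begins 54 mm behind the grasp point. The pads swing forward as they close: fully open they stand 13 mm farther back than shut.
Start: joints at [-1.212, 0.48, 1.596, -0, 1.065, -0.047], TCP at [256.605, -597.199, 231.297] pointing down, gripper open.
Joint ranges: [-2.75, 2.75], [-0.82, 2.05], [0.23, 2.67], [-1.56, 4.7], [0.09, 2.69], [-2.92, 2.92]. Speed limits (rad/s): [1.89, 1.89, 2.39, 3.01, 3.01, 3.01].

INTERFACE

Orientations are given as a unit quaternion [w, x, y, z].
In Python, from bench import telemetry, viewer, workorder, manip gives the robot as it stands.
- The arm moves only by the tool step_arm, never from a script. Its argument "plan" is a list that holds one entry, the list of rows, each a list of 7 numbers: the turn, a rotation vector about the tool's x, y, z scaled (see below), then the shift along the tool's x, y, z scaled (see below), then the opening, from 0 (shut) to 1 (fully open). A call has 1 to 20 rows; each row is the pose to reach, as a shift and turn from the pose measured when the call began, along the tool's axes at that moment, turning the shorter way round; what a row does not reach only later rows make up. The controller multiplies each number of a shift by 0.1 m and each number of a turn by pi rad. A row lasts 1/12 s, in which the tool goes at most 41.7 mm and 7.16 degrees, less where a joint would pass 70% of its speed; a pose out of reach is approached as far as the arm can. A call with a number of a shift or a turn outside -1 to 1 is refused whole. A call with a gripper value outside its range is refused whole. The fingers move at their own pace and stop on an object; "newtons" is the grip in N (left out, the last holds). Time passes only in rows, so rows that repeat a pose let the fingers close. It gives the time, the measured TCP pose, the force and the opening at its end, in the units of the state.
- telemetry.read_state(): the state, without advancing time (a new reading comes with each control period).
- viewer.camera(name): name is "scene" or "side" or "wrist"; returns a dict with "image" (400x640x3 uint8, red, green, blue), "range_z" (400x640 float32, mm along the optical axis (not along the pixel's ray), 0 where there is no reading), "mtx" (3x3 intrinsics, pixels), "R" (3x3) and "t" (3): a world point X has camera coordinates R X + t. Camera axes: x right, y down, z forward; pixel columns grow to the right and rows downward; lengths in mm; the calibration is good to about 2 mm. A picture is of the moment at which its call begins.
- workorder.close_job(): hands the job in, once; it reports no verdict.
The state is a dict: "clock": time; "joints": joint angles; "joint_velocities": joint speeds; "effort": joint torques, N m; "ee_pos": TCP position; "eef_rot": TCP orientation; "force": force on the tool from outside, world axes, zero at the start; "ft_torque": the same for the moment, N m; "grip_width": finger opening in mm.
Only numpy, scipy, OpenCV 4.12 (cv2) and the standard library are available. Lean on these libraries where they do the work, as an engineer would, in place of code of your own. Each camera call takes 0.05 s, during which the arm holds its last target. There are 200 camera calls.

## Working session

There is one attempt and no reset: what is moved stays moved. The work goes in short steps, Python scripts to look and compute and a tool call to move; the robot and the scene stay as the last step left them, time stands still between calls to the robot, and variables do not carry over. Pictures are saved under pics/ and viewed, about 8 in all and at most 12, crops included, and the job is handed in when it is done.

Besides the shell and the picture viewer there is one more tool, called after "Request:" as name(argument=value, ...), one argument or row to a line, values as JSON. step_arm: Moves the arm, as the interface text tells. Shifts and turns lie within -1 to 1; 1 stands for 0.1 m of shift or pi rad of turn. Its arguments: {"type":"object","properties":{"plan":{"type":"array","items":{"type":"array","items":{"type":"array","items":{"type":"number","minimum":-1,"maximum":1}}}},"newtons":{"type":"number"}},"required":["plan"]}

```bash
ls; mkdir -p pics; python3 - <<'E'
from bench import telemetry, viewer, workorder, manip
import cv2,numpy as np
print(telemetry.read_state()); print(manip.pinch_z)
for n in("scene","side"):
    c=viewer.camera(n); np.savez(f"{n}0.npz",**c); cv2.imwrite(f"pics/{n}0.png",c["image"][:,:,::-1])
    print(n,c["mtx"].tolist(),c["R"].tolist(),c["t"])
a=[cv2.imread(f"pics/{n}0.png") for n in("scene","side")]
cv2.imwrite("pics/both0.png",cv2.resize(np.vstack(a),(480,600)))
E
```

```text
pics
{'clock': 0.0, 'joints': array([-1.21159686e+00,  4.80822668e-01,  1.59689186e+00,  2.65783401e-06,
        1.06510590e+00, -4.65806630e-02]), 'joint_velocities': array([-9.97780706e-04,  4.73045876e-04, -6.40139223e-04,  9.55961188e-05,
       -1.13164211e-03, -7.54618129e-04]), 'effort': array([ 3.24212342e-04, -9.50667715e+01, -4.30187309e+01, -9.34484524e-05,
        1.22345123e-02, -6.59436751e-05]), 'ee_pos': array([ 256.45977877, -596.80345172,  230.67164249]), 'eef_rot': array([-6.06582771e-04,  9.79488264e-01,  2.01500283e-01, -9.44178630e-05]), 'force': array([-0.34604633, -0.61056837,  0.60459991]), 'ft_torque': array([-0.03408274, -0.00027369,  0.00866335]), 'grip_width': 85.47162479349524}
18.700000000000003
scene [[461.5481932169781, 0.0, 318.0750150020438], [0.0, 461.5481932169781, 191.06367147717097], [0.0, 0.0, 1.0]] [[-0.4921066044507931, 0.8703578907684463, -0.017556532488285547], [0.6962156393773175, 0.38137814888805033, -0.608140190282765], [-0.5226039354447536, -0.3114929365616911, -0.7936354812694744]] [ 250.87472046 -258.76102411 1554.83682409]
side [[431.50003244571985, 0.0, 316.1787419891574], [0.0, 431.50003244571985, 199.33671772632692], [0.0, 0.0, 1.0]] [[-0.9811479529738371, -0.1926105461942295, 0.015807335955495952], [-0.12441713829224821, 0.5669451704947265, -0.8143055626433316], [0.14788194641137542, -0.8009209393863206, -0.5802211464416969]] [ 509.95776386  164.59512542 1180.48343093]
```

View pics/scene0.png

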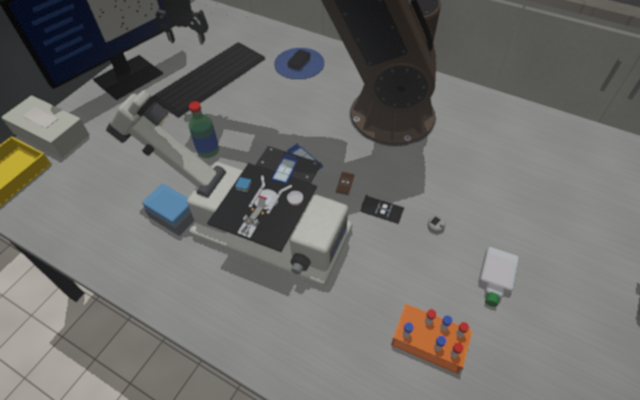

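View pics/side0.png

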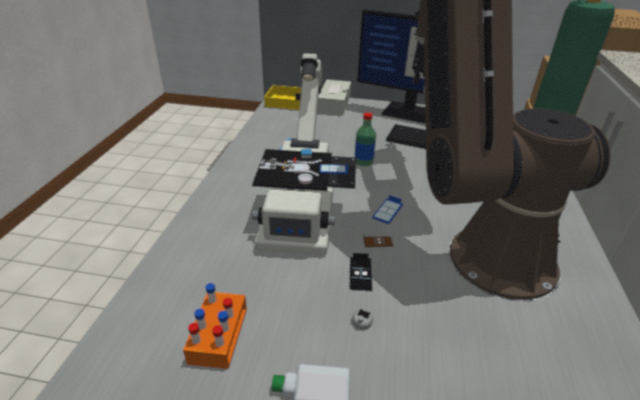

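The scene view shows the stage (dark plate, about px 210-315 × 165-245). The blue carrier is near (285,168), the guides are near (265,200) and the clip is near (250,220). A larger blue look-alike lies on the bench at (303,157). Next I'll measure these.

```bash
cat > h.py <<'E'
import numpy as np,cv2
def ray(c,uv,z):
    uv=np.atleast_2d(uv).astype(float); K,R,t=c["mtx"],c["R"],c["t"]
    d=np.c_[uv,np.ones(len(uv))]@np.linalg.inv(K).T@R; o=-R.T@t
    return o+d*((z-o[2])/d[:,2])[:,None]
def proj(c,X):
    p=np.atleast_2d(X)@c["R"].T+c["t"]; p=p@c["mtx"].T; return p[:,:2]/p[:,2:]
def cloud(c):
    h,w=c["range_z"].shape; v,u=np.mgrid[:h,:w]; z=c["range_z"]
    P=np.stack([u*z,v*z,z],-1)@np.linalg.inv(c["mtx"]).T; return (P-c["t"])@c["R"]
E
python3 - <<'E'
from h import *
c=np.load("scene0.npz"); im=c["image"]; P=cloud(c); hsv=cv2.cvtColor(im,cv2.COLOR_RGB2HSV)
m=((np.abs(P[...,2]-160)<6)&(c["range_z"]>0)).astype(np.uint8)
m[:, :180]=0; m[:,340:]=0; m[:150]=0; m[270:]=0
cs,_=cv2.findContours(m,cv2.RETR_EXTERNAL,2); k=max(cs,key=cv2.contourArea)
X=ray(c,k[:,0],160)[:,:2].astype(np.float32); r=cv2.minAreaRect(X); print("stage",r,cv2.boxPoints(r).tolist())
b=cv2.inRange(hsv,(95,90,60),(125,255,255)); b[:140]=0;b[260:]=0;b[:,:140]=0;b[:,350:]=0
n,l,s,ce=cv2.connectedComponentsWithStats(b)
for i in range(1,n):
    if s[i,4]>15:
        print(s[i],ce[i],np.median(P[l==i],0).round(),ray(c,ce[i],166).round())
cv2.imwrite("pics/crop1.png",cv2.resize(im[140:260,180:340,::-1],None,fx=5,fy=5,interpolation=cv2.INTER_CUBIC))
E
```

```text
stage ((572.9577026367188, -98.51869201660156), (284.83721923828125, 201.27072143554688), 6.023131370544434) [[420.765625, -13.38286018371582], [441.885009765625, -213.54249572753906], [725.1497802734375, -183.65452575683594], [704.0303955078125, 16.505111694335938]]
[194 140  23  13 253] [205.28063241 145.31620553] [ 456. -424.   54.] [[ 525. -341.  166.]]
[288 144  13   9  59] [293.52542373 148.3220339 ] [ 304. -205.   13.] [[ 419. -124.  166.]]
[272 154  26  30 143] [286.5034965  167.69230769] [ 478. -104.  164.] [[ 486. -104.  166.]]
[235 177  16  12 138] [242.64492754 182.5942029 ] [ 587. -172.  174.] [[ 582. -176.  166.]]
[ 143  184   46   41 1096] [166.99635036 203.9169708 ] [ 687. -370.   71.] [[ 727. -301.  166.]]
```

View pics/crop1.png

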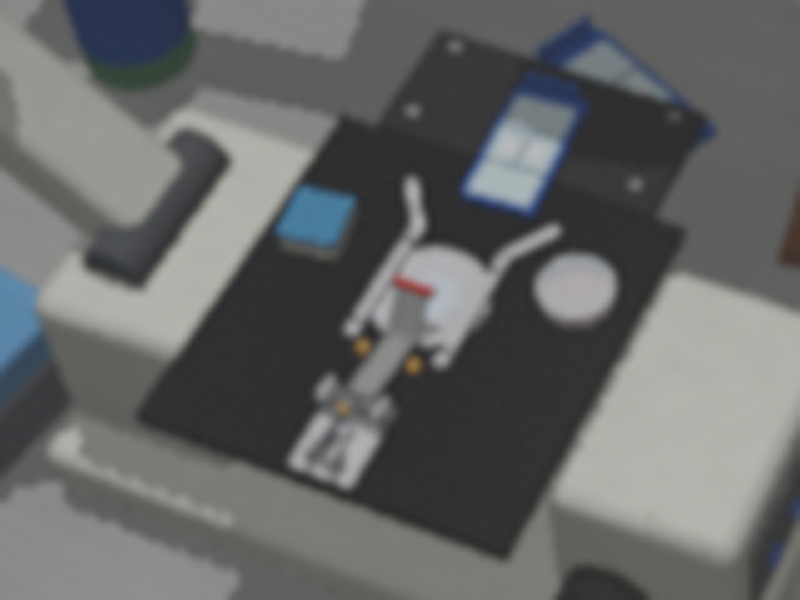

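Request:
step_arm(
  plan=[
    [[0,0,0.096,1,-0.65,-1,0],[0,0,0.096,1,-0.65,-1,0],[0,0,0.096,1,-0.65,-1,0],[0,0,0.096,1,-0.65,-1,0],[0,0,0.096,1,-0.65,-1,0],[0,0,0.096,1,-0.65,-1,0]],
  ],
)

```text
clock: 0.6
ee_pos: [323.6, -497.3, 331.9]
eef_rot: [0.0, 0.999, 0.053, 0.0]
force: [-0.1, -1.0, -0.5]
grip_width: 12.5
```

```bash
cat > m.py <<'E'
from h import *
from bench import telemetry
from scipy.spatial.transform import Rotation as Ro
SEAT=np.array([596.3,-96.,160.]); YAW=0.105
try: exec(open("seat.txt").read())
except FileNotFoundError: pass
def S(): return Ro.from_euler("z",YAW)
def w(p): return SEAT+S().apply(p)
def s(X): return S().inv().apply(np.asarray(X)-SEAT)
def cur():
    st=telemetry.read_state(); q=st["eef_rot"]; return st,np.array(st["ee_pos"]),Ro.from_quat(np.r_[q[1:],q[0]])
def tgt(tilt=0,yaw=0):  # tool x along stage x turned by yaw; tilt: fingers swing toward +stage x
    return S()*Ro.from_euler("y",-tilt)*Ro.from_euler("z",yaw)*Ro.from_euler("x",np.pi)
def mv(p,tilt=0,yaw=0):
    st,P,R=cur(); d=R.inv().apply(w(p)-P)/100; r=(R.inv()*tgt(tilt,yaw)).as_rotvec()/np.pi
    print("t",round(st["clock"],2),"at",s(P).round(1),"turn",r.round(4),"shift",d.round(3),"F",np.round(st["force"],1),"w",round(st["grip_width"],1))
E
python3 -c "
from m import *
mv([-60,0,260])"
```

```text
t 0.6 at [-313.2 -370.5  171.9] turn [ 0.0003 -0.0002  0.0004] shift [ 2.537 -3.701 -0.883] F [-0.1 -1.  -0.5] w 12.5
```

Request:
step_arm(
  plan=[
    [[0,0,0,0.65,-1,-0.9,0],[0,0,0,0.65,-1,-0.9,0],[0,0,0,0.65,-1,-0.9,0],[0,0,0,0.65,-1,-0.9,0],[0,0,0,0.65,-1,-0.9,0]],
  ],
)

```text
clock: 1.02
ee_pos: [379.3, -389.3, 424.4]
eef_rot: [0.001, 0.999, 0.054, 0.002]
force: [0.1, -0.3, 0.4]
grip_width: -0.1
```

Request:
step_arm(
  plan=[
    [[0,0,0,0.65,-1,0,0],[0,0,0,0.65,-1,0,0],[0,0,0,0.65,-1,0,0],[0,0,0,0.65,-1,0,0]],
  ],
)

```text
clock: 1.35
ee_pos: [434.7, -279.0, 423.0]
eef_rot: [-0.0, 0.998, 0.055, 0.001]
force: [-0.7, -1.1, 0.6]
grip_width: -0.0
```

Request:
step_arm(
  plan=[
    [[0,0,0,0.65,-1,0,0],[0,0,0,0.65,-1,0,0],[0,0,0,0.65,-1,0,0],[0,0,0,0.65,-1,0,0]],
  ],
)

```text
clock: 1.68
ee_pos: [490.1, -168.2, 421.4]
eef_rot: [-0.001, 0.998, 0.057, 0.001]
force: [-0.4, 0.4, 0.0]
grip_width: 0.2
```

Request:
step_arm(
  plan=[
    [[0,0,0,0.5,-0.7,0,0],[0,0,0,0.5,-0.7,0,0],[0,0,0,0.5,-0.7,0,0],[0,0,0,0.5,-0.7,0,0],[0,0,0,0.5,-0.7,0,0]],
  ],
)

```text
clock: 2.1
ee_pos: [531.8, -93.6, 420.2]
eef_rot: [-0.001, 0.998, 0.057, -0.0]
force: [-0.4, -0.9, -0.4]
grip_width: 0.3
```

```bash
python3 - <<'E'
from m import *
from bench import viewer
mv([-60,0,260])
c=viewer.camera("wrist"); np.savez("wrist1.npz",**c); cv2.imwrite("pics/wrist1.png",c["image"][:,:,::-1])
print("cam",s(-c["R"].T@c["t"]), c["mtx"][0,0])
E
```

```text
t 2.1 at [-63.9   9.1 260.2] turn [-0.0009  0.0003  0.003 ] shift [0.038 0.092 0.002] F [-0.4 -0.9 -0.4] w 0.3
cam [  6.98757893   9.12341981 402.31030706] 328.24896226890434
```

View pics/wrist1.png

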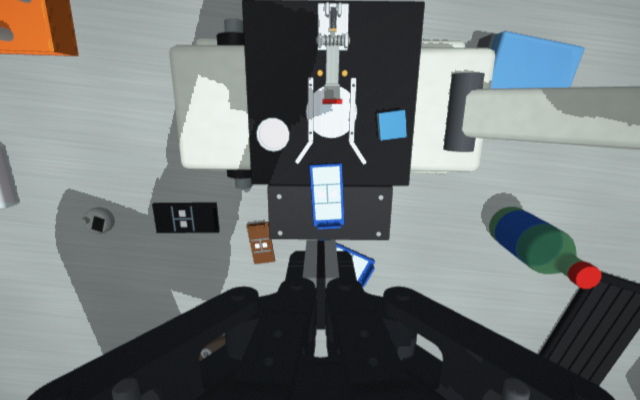

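The wrist view shows the brass pins at (320,73) and (345,73), the red sleeve at (332,101), and the carrier at (327,195) with its lip toward the robot. The clip hinge is at (333,42).

```bash
cat > loc.py <<'E'
from m import *
def blobs(c,lo,hi,box,z,mina=4):
    hsv=cv2.cvtColor(c["image"],cv2.COLOR_RGB2HSV); b=cv2.inRange(hsv,lo,hi); u0,u1,v0,v1=box
    k=np.zeros_like(b);k[v0:v1,u0:u1]=255; b&=k
    n,l,st,ce=cv2.connectedComponentsWithStats(b)
    for i in range(1,n):
        if st[i,4]>=mina: yield st[i],ce[i],ray(c,ce[i],z)[0],(l==i).astype(np.uint8)
E
python3 - <<'E'
from loc import *
c=np.load("wrist1.npz"); P=cloud(c)
for n,lo,hi,box,z in [("pin",(12,120,90),(28,255,255),(305,360,60,85),166),("red",(0,120,80),(8,255,255),(315,350,90,112),183)]:
    for st,ce,X,_ in blobs(c,lo,hi,box,z): print(n,st[2:],ce.round(1),X.round(1),s(X).round(1))
# carrier: blue rim hull
hsv=cv2.cvtColor(c["image"],cv2.COLOR_RGB2HSV); b=cv2.inRange(hsv,(105,120,60),(125,255,255)); b[:150]=0;b[238:]=0;b[:,:295]=0;b[:,355:]=0
L=cv2.connectedComponents(b)[1]; 
pts=np.argwhere(b)[:,::-1]; X=ray(c,pts,166)[:,:2].astype(np.float32); r=cv2.minAreaRect(X); print("carrier",r)
print(s(np.c_[cv2.boxPoints(r),[166]*4]).round(1))
# stage edges
m=(np.abs(P[...,2]-160)<5).astype(np.uint8); cs,_=cv2.findContours(m,0,2);k=max(cs,key=cv2.contourArea); 
X=ray(c,k[:,0],160)[:,:2].astype(np.float32); r=cv2.minAreaRect(X); print("stage",r)
E
```

```text
pin [ 6  7 33] [319.5  72.6] [633.1 -80.2 166. ] [38.2 11.8  6. ]
pin [ 6  7 34] [344.2  72.9] [ 636.  -108.1  166. ] [ 38.2 -16.2   6. ]
red [19  5 78] [332.3 100.7] [604.4 -97.9 183. ] [ 7.8 -2.7 23. ]
carrier ((488.7367858886719, -106.24594116210938), (86.36097717285156, 41.36894607543945), 9.877473831176758)
[[-152.5   18.8    6. ]
 [-149.7  -22.5    6. ]
 [ -63.6  -16.6    6. ]
 [ -66.4   24.6    6. ]]
stage ((569.37939453125, -101.04582214355469), (281.0812072753906, 198.7004852294922), 6.0305585861206055)
```

```bash
echo "SEAT=np.array([592.2,-98.7,160.]); YAW=0.105" > seat.txt; python3 -c "
from m import *
mv([-90,0,160],.7)"
```

```text
t 2.15 at [-59.8  10.9 260.5] turn [-0.0018  0.2229  0.0023] shift [-0.302  0.109  1.005] F [-0.5 -0.3  0.1] w -0.1
```

Request:
step_arm(
  plan=[
    [[-0.0018,0.223,0.0023,-0.3,0.11,1,0],[-0.0018,0.223,0.0023,-0.3,0.11,1,0],[-0.0018,0.223,0.0023,-0.3,0.11,1,0],[-0.0018,0.223,0.0023,-0.3,0.11,1,0],[-0.0018,0.223,0.0023,-0.3,0.11,1,0],[-0.0018,0.223,0.0023,-0.3,0.11,1,0],[-0.0018,0.223,0.0023,-0.3,0.11,1,0],[-0.0018,0.223,0.0023,-0.3,0.11,1,0]],
  ],
)

```text
clock: 2.82
ee_pos: [501.9, -109.4, 320.3]
eef_rot: [-0.017, 0.939, 0.048, 0.341]
force: [1.5, 0.2, 0.7]
grip_width: -0.1
```

```bash
python3 -c "
from m import *
mv([-60,0,70],.7);mv([-22,0,17],.7)"
```

```text
t 2.82 at [-90.9  -1.2 160.3] turn [ 0.0005  0.0008 -0.0004] shift [-0.343 -0.013  0.89 ] F [1.5 0.2 0.7] w -0.1
t 2.82 at [-90.9  -1.2 160.3] turn [ 0.0005  0.0008 -0.0004] shift [-0.392 -0.014  1.541] F [1.5 0.2 0.7] w -0.1
```

Request:
step_arm(
  plan=[
    [[0,0,0,-0.34,-0.013,0.89,0],[0,0,0,-0.34,-0.013,0.89,0],[0,0,0,-0.34,-0.013,0.89,0],[0,0,0,-0.34,-0.013,0.89,0],[0,0,0,-0.34,-0.013,0.89,0]],
  ],
)

```text
clock: 3.23
ee_pos: [531.3, -106.1, 226.8]
eef_rot: [-0.017, 0.939, 0.047, 0.339]
force: [-0.7, -0.3, 0.7]
grip_width: -0.1
```

Request:
step_arm(
  plan=[
    [[0,0,0,-0.05,0,0.3,0],[0,0,0,-0.05,0,0.5,0],[0,0,0,-0.05,0,0.6,0],[0,0,0,-0.05,0,0.65,0],[0,0,0,-0.05,0,0.65,0]],
  ],
)

```text
clock: 3.65
ee_pos: [568.9, -102.9, 173.5]
eef_rot: [-0.018, 0.939, 0.047, 0.339]
force: [0.2, -0.4, -0.1]
grip_width: -0.4
```

```bash
python3 - <<'E'
from m import *
from bench import viewer
for p in [(-10,0,12),(3,0,12),(5,0,25),(15,0,40),(38,0,54),(46,0,58)]: mv(p,.7)
c=viewer.camera("wrist"); np.savez("wrist2.npz",**c); cv2.imwrite("pics/wrist2.png",c["image"][:,:,::-1])
E
```

```text
t 3.65 at [-23.6  -1.8  13.5] turn [ 0.0006  0.0024 -0.0016] shift [ 0.095 -0.018  0.098] F [ 0.2 -0.4 -0.1] w -0.4
t 3.65 at [-23.6  -1.8  13.5] turn [ 0.0006  0.0024 -0.0016] shift [ 0.195 -0.019  0.181] F [ 0.2 -0.4 -0.1] w -0.4
t 3.65 at [-23.6  -1.8  13.5] turn [ 0.0006  0.0024 -0.0016] shift [ 0.293 -0.019  0.094] F [ 0.2 -0.4 -0.1] w -0.4
t 3.65 at [-23.6  -1.8  13.5] turn [ 0.0006  0.0024 -0.0016] shift [ 0.466 -0.02   0.042] F [ 0.2 -0.4 -0.1] w -0.4
t 3.65 at [-23.6  -1.8  13.5] turn [ 0.0006  0.0024 -0.0016] shift [ 0.733 -0.021  0.081] F [ 0.2 -0.4 -0.1] w -0.4
t 3.65 at [-23.6  -1.8  13.5] turn [ 0.0006  0.0024 -0.0016] shift [ 0.82  -0.022  0.102] F [ 0.2 -0.4 -0.1] w -0.4
```

View pics/wrist2.png

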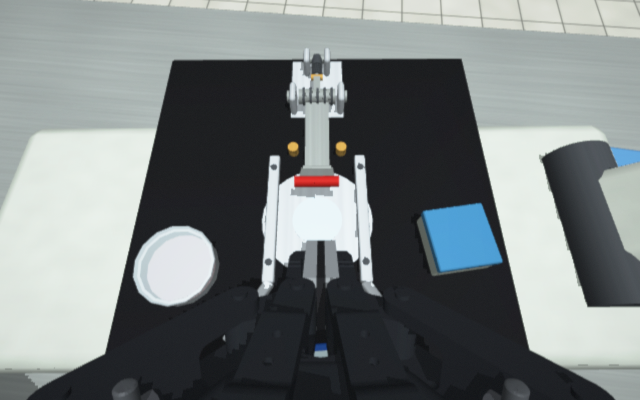

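Fingers are centred between the guides and the red sleeve is ahead at (317,181). Now the hook-and-lift.

Request:
step_arm(
  plan=[
    [[0,0,0,0.06,-0.018,0.06,0],[0,0,0,0.11,-0.018,0.1,0],[0,0,0,0.16,-0.018,0.14,0],[0,0,0,0.21,-0.018,0.17,0],[0,0,0,0.25,-0.018,0.13,0],[0,0,0,0.3,-0.018,0.09,0],[0,0,0,0.38,-0.018,0.06,0],[0,0,0,0.46,-0.018,0.04,0],[0,0,0,0.54,-0.018,0.05,0],[0,0,0,0.62,-0.018,0.06,0],[0,0,0,0.7,-0.018,0.07,0],[0,0,0,0.76,-0.018,0.08,0],[0,0,0,0.82,-0.018,0.1,0],[0,0,0,0.82,-0.018,0.1,0]],
  ],
)

```text
clock: 4.87
ee_pos: [639.2, -94.1, 219.9]
eef_rot: [-0.017, 0.939, 0.047, 0.34]
force: [-0.2, -0.2, -0.1]
grip_width: 0.0
```

```bash
python3 - <<'E'
from m import *
from bench import viewer
mv([-60,0,110],.7)
c=viewer.camera("wrist"); np.savez("wrist3.npz",**c); cv2.imwrite("pics/wrist3.png",c["image"][:,:,::-1])
E
```

```text
t 4.87 at [47.2 -0.4 59.9] turn [ 0.0008  0.0017 -0.0012] shift [-5.030e-01  1.000e-03 -1.071e+00] F [-0.2 -0.2 -0.1] w 0.0
```

View pics/wrist3.png

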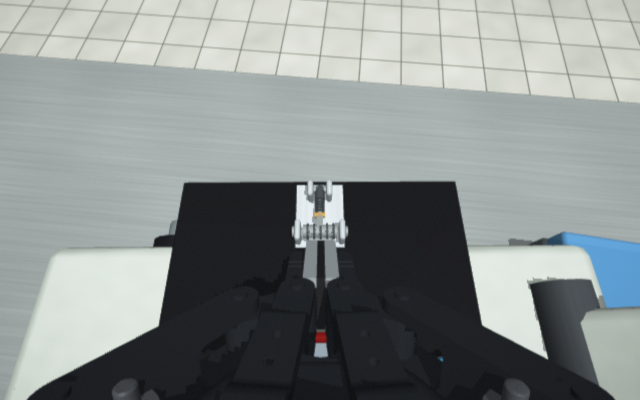

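The picture shows the red sleeve at (320,338), seen through the gap between the fingers. It looks as if it is still down, so the hook may have slipped. I'll check this numerically and with a side crop.

```bash
python3 - <<'E'
from loc import *
from bench import viewer
c=np.load("wrist3.npz")
for st,ce,X,_ in blobs(c,(0,120,80),(8,255,255),(280,360,300,370),183): print(st,ce,s(X),s(ray(c,ce,220)[0]))
P=cloud(c)
for v in (245,260,275,290,310): print(v,[s(P[v,u]).round(0).tolist() for u in (312,330)])
for n in("side","scene"):
    c=viewer.camera(n); np.savez(n+"3.npz",**c)
    for st,ce,X,_ in blobs(c,(0,120,80),(8,255,255),(200,380,100,260),183,2): print(n,st,ce,s(X).round())
    if n=="side": a=cv2.resize(c["image"][110:200,240:380,::-1],None,fx=5,fy=5,interpolation=2)
cv2.imwrite("pics/side3.png",a)
E
```

```text
[315 332  12  10 101] [320.55445545 336.74257426] [11.93438332 -0.46333122 23.        ] [11.58388356 -0.48277156 60.        ]
245 [[49.0, 3.0, 74.0], [48.0, -5.0, 75.0]]
260 [[39.0, 3.0, 86.0], [39.0, -4.0, 85.0]]
275 [[32.0, 3.0, 94.0], [32.0, -4.0, 93.0]]
290 [[25.0, 2.0, 106.0], [25.0, -4.0, 104.0]]
310 [[19.0, 2.0, 106.0], [19.0, -3.0, 109.0]]
side [364 112   9   8  55] [367.38181818 115.52727273] [-198. -328.   23.]
side [294 158   2   4   6] [294.33333333 159.16666667] [14. -1. 23.]
scene [262 197   2   1   2] [262.5 197. ] [14. -0. 23.]
```

View pics/side3.png

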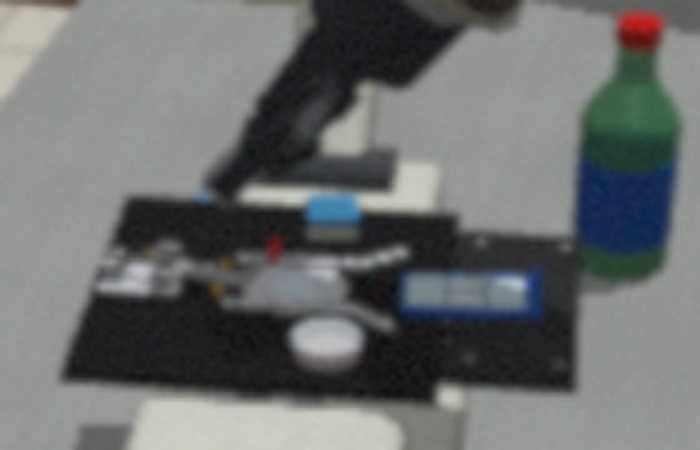

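The clip is still down: the lagging arm cut the corner and passed over it. I'll retry lower, with less tilt, and settle before lifting.

```bash
python3 -c "
from m import *
mv([-40,0,75],.55)"
```

```text
t 5.02 at [45.5 -0.1 58.7] turn [ 0.0006 -0.0455 -0.0015] shift [-0.554  0.003 -0.672] F [-0.2  0.6  0.7] w -0.4
```

Request:
step_arm(
  plan=[
    [[0,-0.045,-0.0015,-0.55,0,-0.67,0],[0,-0.045,-0.0015,-0.55,0,-0.67,0],[0,-0.045,-0.0015,-0.55,0,-0.67,0],[0,-0.045,-0.0015,-0.55,0,-0.67,0],[0,-0.045,-0.0015,-0.55,0,-0.67,0],[0,-0.045,-0.0015,-0.55,0,-0.67,0]],
  ],
)

```text
clock: 5.52
ee_pos: [549.5, -102.6, 235.3]
eef_rot: [-0.013, 0.961, 0.05, 0.271]
force: [1.0, 0.7, -0.1]
grip_width: -0.0
```

```bash
python3 -c "
from m import *
mv([-24,0,12],.55)"
```

```text
t 5.52 at [-42.9   0.6  75.3] turn [0.0007 0.0002 0.0001] shift [-0.17   0.004  0.638] F [ 1.   0.7 -0.1] w -0.0
```

Request:
step_arm(
  plan=[
    [[0,0,0,-0.17,0,0.3,0],[0,0,0,-0.17,0,0.5,0],[0,0,0,-0.17,0,0.6,0],[0,0,0,-0.17,0,0.64,0],[0,0,0,-0.17,0,0.64,0],[0,0,0,-0.17,0,0.64,0]],
  ],
)

```text
clock: 6.02
ee_pos: [568.1, -100.7, 171.4]
eef_rot: [-0.013, 0.961, 0.05, 0.271]
force: [0.5, 0.9, -0.6]
grip_width: -0.1
```

```bash
python3 -c "
from m import *
mv([-15,0,9],.55)
mv([4,0,9],.55)"
```

```text
t 6.02 at [-24.2   0.6  11.4] turn [ 0.0006  0.0005 -0.0001] shift [0.066 0.006 0.069] F [ 0.5  0.9 -0.6] w -0.1
t 6.02 at [-24.2   0.6  11.4] turn [ 0.0006  0.0005 -0.0001] shift [0.228 0.005 0.168] F [ 0.5  0.9 -0.6] w -0.1
```

Request:
step_arm(
  plan=[
    [[0,0,0,0.066,0,0.07,0],[0,0,0,0.12,0,0.1,0],[0,0,0,0.17,0,0.13,0],[0,0,0,0.23,0,0.17,0],[0,0,0,0.23,0,0.17,0],[0,0,0,0.23,0,0.17,0]],
  ],
)

```text
clock: 6.52
ee_pos: [596.9, -97.6, 169.3]
eef_rot: [-0.013, 0.961, 0.05, 0.271]
force: [-0.6, 0.1, -1.0]
grip_width: -0.2
```

```bash
python3 -c "
from m import *
for p in [(10,0,13),(18,0,26),(30,0,42),(42,0,52),(48,0,56)]: mv(p,.55)"
```

```text
t 6.52 at [4.8 0.6 9.3] turn [0.0006 0.0003 0.0001] shift [ 0.064  0.006 -0.005] F [-0.6  0.1 -1. ] w -0.2
t 6.52 at [4.8 0.6 9.3] turn [0.0006 0.0003 0.0001] shift [ 0.2    0.006 -0.074] F [-0.6  0.1 -1. ] w -0.2
t 6.52 at [4.8 0.6 9.3] turn [0.0006 0.0003 0.0001] shift [ 0.386  0.006 -0.148] F [-0.6  0.1 -1. ] w -0.2
t 6.52 at [4.8 0.6 9.3] turn [0.0006 0.0003 0.0001] shift [ 0.54   0.006 -0.171] F [-0.6  0.1 -1. ] w -0.2
t 6.52 at [4.8 0.6 9.3] turn [0.0006 0.0003 0.0001] shift [ 0.612  0.006 -0.173] F [-0.6  0.1 -1. ] w -0.2
```

Request:
step_arm(
  plan=[
    [[0,0,0,0.04,0,0,0],[0,0,0,0.07,0,0,0],[0,0,0,0.1,0,-0.01,0],[0,0,0,0.1,0,-0.01,0],[0,0,0,0.1,0,-0.01,0]],
  ],
)

```text
clock: 6.93
ee_pos: [604.7, -96.6, 175.5]
eef_rot: [-0.013, 0.961, 0.051, 0.271]
force: [-6.2, 0.3, 1.2]
grip_width: 0.2
```

```bash
cat > red.py <<'E'
from loc import *
from bench import viewer
c=viewer.camera("wrist"); np.savez("wristr.npz",**c)
for st,ce,X,_ in blobs(c,(0,120,80),(8,255,255),(230,410,0,400),183): 
    P=cloud(c)[_>0]; P=P[P[:,2]>100]; print("red",st,ce.round(),"depth",s(np.median(P,0)).round(1) if len(P) else "")
E
python3 red.py; python3 -c "
from m import *
for p in [(18,0,26),(30,0,42),(42,0,52),(48,0,56)]: mv(p,.55)"
```

```text
red [296 239  53  13 656] [322. 245.] depth [15.1 -0.  37.3]
t 6.98 at [12.6  0.8 15.5] turn [0.0005 0.0003 0.0001] shift [ 0.101  0.009 -0.061] F [-6.7 -0.9  0.5] w -0.2
t 6.98 at [12.6  0.8 15.5] turn [0.0005 0.0003 0.0001] shift [ 0.287  0.009 -0.135] F [-6.7 -0.9  0.5] w -0.2
t 6.98 at [12.6  0.8 15.5] turn [0.0005 0.0003 0.0001] shift [ 0.442  0.009 -0.158] F [-6.7 -0.9  0.5] w -0.2
t 6.98 at [12.6  0.8 15.5] turn [0.0005 0.0003 0.0001] shift [ 0.514  0.009 -0.161] F [-6.7 -0.9  0.5] w -0.2
```

The lip is hooked and rising (sleeve now about 34 high). I'll continue.

Request:
step_arm(
  plan=[
    [[0,0,0,0.05,0,-0.03,0],[0,0,0,0.1,0,-0.06,0],[0,0,0,0.16,0,-0.085,0],[0,0,0,0.22,0,-0.11,0],[0,0,0,0.28,0,-0.135,0],[0,0,0,0.33,0,-0.14,0],[0,0,0,0.38,0,-0.15,0],[0,0,0,0.44,0,-0.16,0],[0,0,0,0.48,0,-0.16,0],[0,0,0,0.51,0,-0.16,0],[0,0,0,0.51,0,-0.16,0],[0,0,0,0.51,0,-0.16,0]],
  ],
)

```text
clock: 7.98
ee_pos: [639.6, -92.8, 215.8]
eef_rot: [-0.013, 0.961, 0.051, 0.271]
force: [-1.4, 0.4, -0.4]
grip_width: -0.0
```

```bash
python3 red.py; python3 -c "
from m import *
mv([-30,0,100],0);mv([-30,0,130],0,np.pi/2);mv([-30,0,130],0,-np.pi/2);print(cur()[0]['joints'])"
```

```text
red [297 178  51  13 583] [322. 184.] depth [77.   0.  77.2]
t 8.03 at [47.6  0.9 55.6] turn [ 0.0005 -0.1747 -0.    ] shift [-0.43   0.01  -0.783] F [ 0.3 -0.8  0.4] w 0.1
t 8.03 at [47.6  0.9 55.6] turn [ 0.1373 -0.1365 -0.4863] shift [-0.274  0.011 -1.039] F [ 0.3 -0.8  0.4] w 0.1
t 8.03 at [47.6  0.9 55.6] turn [-0.1365 -0.1373  0.4863] shift [-0.274  0.011 -1.039] F [ 0.3 -0.8  0.4] w 0.1
[-0.31268139  0.31640158  2.09135165  0.76981781  0.30666364  0.46262111]
```

The clip is up and stays up, with the sleeve at (77,0,77) as specified. Next I retreat, straighten, and turn the jaws along the guides.

Request:
step_arm(
  plan=[
    [[0,0,0,-0.27,0,-1,0],[0,0,0,-0.27,0,-1,0.1],[0.137,-0.137,-0.486,-0.27,0,-1,0.4],[0.137,-0.137,-0.486,-0.27,0,-1,0.4],[0.137,-0.137,-0.486,-0.27,0,-1,0.4],[0.137,-0.137,-0.486,-0.27,0,-1,0.4],[0.137,-0.137,-0.486,-0.27,0,-1,0.4],[0.137,-0.137,-0.486,-0.27,0,-1,0.4],[0.137,-0.137,-0.486,-0.27,0,-1,0.4],[0.137,-0.137,-0.486,-0.27,0,-1,0.4],[0.137,-0.137,-0.486,-0.27,0,-1,0.4],[0.137,-0.137,-0.486,-0.27,0,-1,0.4],[0.137,-0.137,-0.486,-0.27,0,-1,0.4],[0.137,-0.137,-0.486,-0.27,0,-1,0.4],[0.137,-0.137,-0.486,-0.27,0,-1,0.4],[0.137,-0.137,-0.486,-0.27,0,-1,0.4],[0.137,-0.137,-0.486,-0.27,0,-1,0.4],[0.137,-0.137,-0.486,-0.27,0,-1,0.4]],
  ],
)

```text
clock: 9.53
ee_pos: [564.3, -100.2, 286.5]
eef_rot: [-0.0, 0.671, 0.742, -0.0]
force: [-0.5, 0.6, -0.0]
grip_width: 34.2
```

```bash
python3 - <<'E'
from m import *
from bench import viewer
mv([-100,20,150],0,np.pi/2)
c=viewer.camera("wrist"); np.savez("wrist4.npz",**c); print(s(-c["R"].T@c["t"]).round(), proj(c,[w((-102,4,6)),w((-142,3,17))]))
cv2.imwrite("pics/wrist4.png",c["image"][:,:,::-1])
E
```

```text
t 9.53 at [-27.9   1.5 126.5] turn [-0.     -0.     -0.0014] shift [ 0.182 -0.722 -0.235] F [-0.5  0.6 -0. ] w 34.2
[-28.  73. 269.] [[231.79356252 188.86445686]
 [178.08125908 193.84139882]]
```

View pics/wrist4.png

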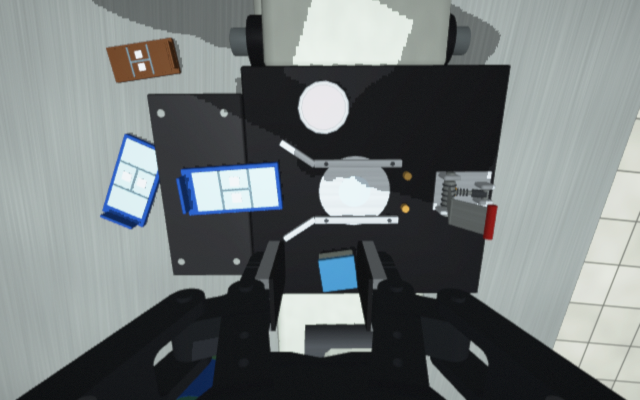

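This view shows everything: the carrier at (232,188) with its lip at (183,194), the pins at (407,176) and (405,209), and the clip up with the red sleeve at (491,222).

```bash
python3 - <<'E'
from loc import *
c=np.load("wrist4.npz")
for st,ce,X,_ in blobs(c,(12,120,90),(28,255,255),(390,420,160,225),166): print("pin",ce.round(1),s(X).round(1))
hsv=cv2.cvtColor(c["image"],cv2.COLOR_RGB2HSV); b=cv2.inRange(hsv,(105,120,50),(125,255,255)); b[:150]=0;b[225:]=0;b[:,:172]=0;b[:,290:]=0
pts=np.argwhere(b)[:,::-1]; X=s(ray(c,pts,166)); f=X[X[:,0]>-125][:,:2].astype(np.float32); r=cv2.minAreaRect(f); print(r,cv2.boxPoints(r).round(1).tolist())
P=cloud(c); Z=s(P.reshape(-1,3)).reshape(P.shape); l=(b>0)&(Z[...,2]>12)&(Z[...,2]<22)&(Z[...,0]<-125); q=Z[l]; print("lip",l.sum(),q.mean(0),q.min(0),q.max(0))
if l.sum()>5: print(cv2.minAreaRect(q[:,:2].astype(np.float32)))
E
```

```text
pin [407.3 175.6] [42.4 14.5  6. ]
pin [404.8 208.2] [ 42.3 -13.5   6. ]
((-93.68059539794922, 4.379281997680664), (64.78118896484375, 41.76445770263672), 3.5517969131469727) [[-127.30000305175781, 23.200000762939453], [-124.69999694824219, -18.5], [-60.099998474121094, -14.5], [-62.599998474121094, 27.200000762939453]]
lip 197 [-139.9651814     2.02053534   15.44257104] [-142.87669812  -13.32534668   12.03083463] [-138.0774603    16.18455036   18.31454276]
((-140.38919067382812, 1.4325942993164062), (3.3518619537353516, 29.567554473876953), 3.4843876361846924)
```

```bash
python3 -c "
from m import *
mv([-140.4,1.5,90],0,np.pi/2+.062)"
```

```text
t 9.58 at [-28.    1.2 126.6] turn [-0.      0.0001 -0.0212] shift [-0.002 -1.124  0.367] F [-0.6  0.7  1. ] w 34.2
```

Request:
step_arm(
  plan=[
    [[0,0,-0.021,0,-1,0.36,0.4],[0,0,-0.021,0,-1,0.36,0.4],[0,0,-0.021,0,-1,0.36,0.4],[0,0,-0.021,0,-1,0.36,0.4],[0,0,-0.021,0,-1,0.36,0.4],[0,0,-0.021,0,-1,0.36,0.4]],
  ],
)

```text
clock: 10.08
ee_pos: [465.4, -110.9, 251.3]
eef_rot: [0.001, 0.647, 0.763, 0.001]
force: [-0.3, 1.3, 0.1]
grip_width: 33.9
```

```bash
python3 -c "
from m import *
mv([-140.4,1.5,12],0,np.pi/2+.062)"
```

```text
t 10.08 at [-127.3    1.1   91.3] turn [ 0.0006  0.0002 -0.001 ] shift [ 0.012 -0.132  0.793] F [-0.3  1.3  0.1] w 33.9
```

Request:
step_arm(
  plan=[
    [[0,0,0,0.012,-0.13,0,0.4],[0,0,0,0.012,-0.13,0.25,0.4],[0,0,0,0.012,-0.13,0.5,0.4],[0,0,0,0.012,-0.13,0.7,0.4],[0,0,0,0.012,-0.13,0.79,0.4],[0,0,0,0.012,-0.13,0.79,0.4],[0,0,0,0.012,-0.13,0.79,0.4]],
  ],
)

```text
clock: 10.67
ee_pos: [452.9, -112.0, 172.6]
eef_rot: [0.001, 0.647, 0.763, 0.001]
force: [-0.6, -0.4, 0.2]
grip_width: 34.7
```

```bash
python3 - <<'E'
from m import *
from bench import viewer
mv([-140.4,1.5,10],0,np.pi/2+.062)
c=viewer.camera("wrist"); np.savez("wrist5.npz",**c); P=cloud(c)
cv2.imwrite("pics/wrist5.png",c["image"][:,:,::-1])
E
```

```text
t 10.67 at [-139.9    1.4   12.6] turn [ 0.0006  0.0001 -0.001 ] shift [ 0.001 -0.005  0.026] F [-0.6 -0.4  0.2] w 34.7
```

View pics/wrist5.png

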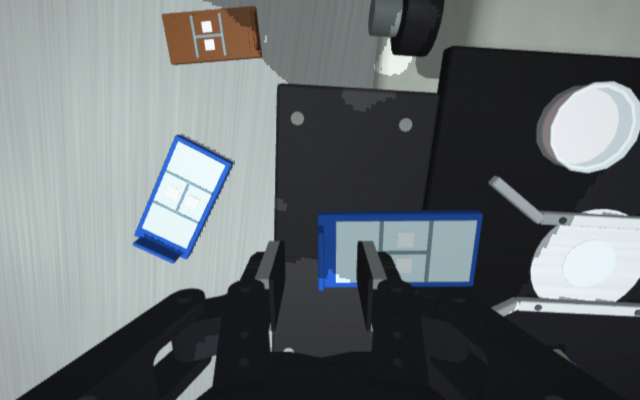

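Jaws straddle the carrier's lip (321,250), aligned. I lower them slightly and grip gently.

Request:
step_arm(
  plan=[
    [[0,0,0,0,0,0.03,0.4],[0,0,0,0,0,0.03,0.2],[0,0,0,0,0,0.03,0],[0,0,0,0,0,0.03,0],[0,0,0,0,0,0.03,0],[0,0,0,0,0,0.03,0]],
  ],
  newtons=20,
)

```text
clock: 11.22
ee_pos: [453.6, -112.2, 170.6]
eef_rot: [0.002, 0.647, 0.763, 0.001]
force: [-1.5, 1.2, 6.3]
grip_width: 2.0
```

```bash
python3 -c "
from m import *
mv([-130,0,9.7],0,np.pi/2)
mv([-80,0,9.7],0,np.pi/2)"; python3 red.py
```

```text
t 11.22 at [-139.3    1.1   10.6] turn [0.0012 0.0004 0.0187] shift [-0.017  0.092  0.01 ] F [-1.5  1.2  6.3] w 2.0
t 11.22 at [-139.3    1.1   10.6] turn [0.0012 0.0004 0.0187] shift [-0.046  0.591  0.012] F [-1.5  1.2  6.3] w 2.0
```

Request:
step_arm(
  plan=[
    [[0,0,0.006,-0.006,0.02,0,0],[0,0,0.012,-0.012,0.05,0,0],[0,0,0.0187,-0.017,0.09,0,0],[0,0,0.0187,-0.02,0.14,0,0],[0,0,0.0187,-0.025,0.2,0,0],[0,0,0.0187,-0.03,0.26,0,0],[0,0,0.0187,-0.033,0.32,0,0],[0,0,0.0187,-0.033,0.32,0,0],[0,0,0.0187,-0.033,0.32,0,0]],
  ],
)

```text
clock: 12.02
ee_pos: [486.2, -110.1, 170.7]
eef_rot: [0.002, 0.669, 0.743, 0.001]
force: [1.3, -0.4, 1.2]
grip_width: 1.7
```

```bash
cat > car.py <<'E'
from loc import *
from bench import viewer
c=viewer.camera("wrist"); np.savez("wristc.npz",**c)
P=cloud(c); Z=s(P.reshape(-1,3)).reshape(P.shape)
hsv=cv2.cvtColor(c["image"],cv2.COLOR_RGB2HSV); b=cv2.inRange(hsv,(105,120,40),(125,255,255))
m=(b>0)&(np.abs(Z[...,1])<32)&(Z[...,0]>-165)&(Z[...,0]<60)&(c["range_z"]>0)&(Z[...,2]>-5)&(Z[...,2]<25)
v,u=np.nonzero(m); X=s(ray(c,np.c_[u,v],166)); g=Z[m]; top=X[g[:,2]<10]
f=top[top[:,0]>top[:,0].max()-4]; print("far edge x",top[:,0].max().round(1),"y of far edge",f[:,1].min().round(1),f[:,1].max().round(1))
for lo in (10,30,50): 
    k=top[(abs(top[:,0].max()-lo-top[:,0])<5)]; print("band",lo,"y",k[:,1].min().round(1),k[:,1].max().round(1)) if len(k) else None
for st,ce,X,_ in blobs(c,(12,120,90),(28,255,255),(0,640,0,400),166,8):
    if abs(s(X)[0]-43)<8 and abs(abs(s(X)[1])-14)<5: print("pin",s(X).round(1))
E
python3 car.py; python3 -c "
from m import *
mv([-60,0,10.5],0,np.pi/2)"; python3 red.py
```

```text
far edge x -29.3 y of far edge -19.7 21.0
band 10 y -20.3 21.6
band 30 y -20.2 21.6
band 50 y -20.2 21.1
pin [39.9 15.   6. ]
pin [ 39.8 -12.5   6. ]
t 12.07 at [-107.    -0.2   10.7] turn [0.0012 0.0003 0.0001] shift [0.002 0.47  0.003] F [ 0.4 -0.9  0.5] w 2.1
```

Request:
step_arm(
  plan=[
    [[0,0,0,0.002,0.06,0,0],[0,0,0,0.002,0.12,0,0],[0,0,0,0.002,0.18,0,0],[0,0,0,0.002,0.24,0,0],[0,0,0,0.002,0.3,0,0],[0,0,0,0.002,0.36,0,0],[0,0,0,0.002,0.42,0,0],[0,0,0,0.002,0.47,0,0],[0,0,0,0.002,0.47,0,0],[0,0,0,0.002,0.47,0,0]],
  ],
)

```text
clock: 12.95
ee_pos: [532.4, -104.9, 170.7]
eef_rot: [0.001, 0.669, 0.743, 0.001]
force: [-0.7, -0.4, -0.6]
grip_width: 2.4
```

```bash
python3 car.py; python3 -c "
from m import *
mv([-46,0,10.5],0,np.pi/2)"; python3 red.py
```

```text
far edge x 16.7 y of far edge -19.4 20.9
band 10 y -19.4 20.9
band 30 y -19.3 20.9
band 50 y -19.3 21.4
pin [40.9 15.   6. ]
pin [ 40.9 -12.5   6. ]
t 13.0 at [-60.4   0.1  10.7] turn [0.001  0.0003 0.0001] shift [-0.001  0.144  0.003] F [-0.  -0.7 -0.3] w 2.0
```

Request:
step_arm(
  plan=[
    [[0,0,0,0,0.04,0,0],[0,0,0,0,0.08,0,0],[0,0,0,0,0.12,0,0],[0,0,0,0,0.15,0,0],[0,0,0,0,0.17,0,0],[0,0,0,0,0.19,0,0],[0,0,0,0,0.2,0,0],[0,0,0,0,0.21,0,0],[0,0,0,0,0.21,0,0],[0,0,0,0,0.21,0,0]],
  ],
)

```text
clock: 13.88
ee_pos: [552.8, -102.7, 170.8]
eef_rot: [0.001, 0.669, 0.743, 0.001]
force: [-0.0, 0.3, -0.5]
grip_width: 2.0
```

```bash
python3 car.py; python3 -c "
from m import *
mv([-38,0,10.5],0,np.pi/2)"
```

```text
far edge x 37.7 y of far edge -19.4 21.4
band 10 y -18.8 21.4
band 30 y -19.4 20.9
band 50 y -19.3 20.9
pin [41.5 14.9  6. ]
pin [ 41.4 -12.6   6. ]
t 13.93 at [-39.6   0.1  10.8] turn [0.001  0.0003 0.0001] shift [-0.001  0.016  0.003] F [-0.3  0.3 -0.7] w 2.2
```

Nearly home, about 0.8 mm short. I creep until contact force shows.

Request:
step_arm(
  plan=[
    [[0,0,0,0,0.01,0,0],[0,0,0,0,0.015,0,0],[0,0,0,0,0.02,0,0],[0,0,0,0,0.025,0,0],[0,0,0,0,0.025,0,0]],
  ],
)

```text
clock: 14.35
ee_pos: [554.6, -102.4, 170.7]
eef_rot: [0.001, 0.669, 0.743, 0.0]
force: [-4.9, -0.6, 2.1]
grip_width: 2.4
```

```bash
python3 car.py; python3 -c "
from m import *
mv([-38,0,10.5],0,np.pi/2)"
```

```text
far edge x 39.6 y of far edge -19.8 21.5
band 10 y -19.2 21.5
band 30 y -19.1 21.1
band 50 y -19.1 21.1
pin [42.2 14.6  6. ]
pin [ 42.1 -13.1   6. ]
t 14.4 at [-37.8   0.2  10.7] turn [0.0006 0.0002 0.0001] shift [-0.002 -0.002  0.002] F [-4.7 -0.2  1.8] w 1.8
```

Contact with the stops is at 5 N and the far edge measures about 40. I release and go up and over the clip.

Request:
step_arm(
  plan=[
    [[0,0,0,0,-0.005,0,0.15],[0,0,0,0,-0.005,0,0.25],[0,0,0,0,-0.005,0,0.25],[0,0,0,0,-0.005,-0.05,0.25],[0,0,0,0,-0.005,-0.15,0.25],[0,0,0,0,-0.005,-0.4,0.25],[0,0,0,0,-0.005,-0.7,0],[0,0,0,0,-0.005,-1,0],[0,0,0,0,-0.005,-1,0],[0,0,0,0,-0.005,-1,0]],
  ],
)

```text
clock: 15.23
ee_pos: [555.2, -102.7, 273.3]
eef_rot: [0.003, 0.669, 0.743, 0.002]
force: [-0.8, 0.8, -0.5]
grip_width: 0.5
```

```bash
python3 car.py; python3 red.py; python3 -c "
from m import *
mv([60,0,125],0,np.pi/2);mv([112,0,125],0,np.pi/2)"
```

```text
far edge x 39.9 y of far edge -20.0 21.1
band 10 y -19.1 20.3
band 30 y -19.1 20.3
band 50 y -19.1 20.4
pin [42.5 14.3  6. ]
pin [ 42.6 -13.6   6. ]
t 15.33 at [-38.6   0.4 110.8] turn [0.0006 0.0002 0.0001] shift [-0.004  0.987 -0.14 ] F [0.5 0.2 0.1] w -0.3
t 15.33 at [-38.6   0.4 110.8] turn [0.0006 0.0002 0.0001] shift [-0.004  1.507 -0.139] F [0.5 0.2 0.1] w -0.3
```

Request:
step_arm(
  plan=[
    [[0,0,0,0,0.3,-0.14,0],[0,0,0,0,0.98,-0.14,0],[0,0,0,0,0.98,-0.14,0],[0,0,0,0,0.98,-0.14,0],[0,0,0,0,0.98,-0.14,0]],
  ],
)

```text
clock: 15.75
ee_pos: [651.4, -91.7, 283.0]
eef_rot: [-0.0, 0.669, 0.744, -0.0]
force: [0.1, 0.1, -0.2]
grip_width: 0.0
```

Request:
step_arm(
  plan=[
    [[0,0,0,0,0.53,0,0],[0,0,0,0,0.53,0,0],[0,0,0,0,0.53,0,0],[0,0,0,0,0.53,0,0],[0,0,0,0,0.53,0,0]],
  ],
)

```text
clock: 16.17
ee_pos: [702.7, -86.2, 282.5]
eef_rot: [-0.001, 0.669, 0.744, -0.001]
force: [-0.7, -0.3, 0.4]
grip_width: 0.0
```

```bash
python3 -c "
from m import *
mv([110,0,56],0,np.pi/2);mv([22,0,54],0,np.pi/2)"
```

```text
t 16.17 at [111.2   0.9 122.5] turn [-0.0007 -0.0002  0.0003] shift [-0.009 -0.011  0.665] F [-0.7 -0.3  0.4] w 0.0
t 16.17 at [111.2   0.9 122.5] turn [-0.0007 -0.0002  0.0003] shift [-0.008 -0.891  0.687] F [-0.7 -0.3  0.4] w 0.0
```

Request:
step_arm(
  plan=[
    [[0,0,0,-0.009,-0.01,0.25,0],[0,0,0,-0.009,-0.01,0.5,0],[0,0,0,-0.009,-0.01,0.66,0],[0,0,0,-0.009,-0.01,0.66,0],[0,0,0,-0.009,-0.01,0.66,0]],
  ],
)

```text
clock: 16.58
ee_pos: [700.6, -87.3, 216.4]
eef_rot: [-0.002, 0.669, 0.743, -0.001]
force: [0.9, -1.1, 0.2]
grip_width: 0.2
```

Request:
step_arm(
  plan=[
    [[0,0,0,0,-0.08,0,0],[0,0,0,0,-0.16,0,0],[0,0,0,0,-0.24,0,0],[0,0,0,0,-0.32,0,0],[0,0,0,0,-0.4,0,0],[0,0,0,0,-0.48,0,0],[0,0,0,0,-0.55,0,0],[0,0,0,0,-0.62,0,0],[0,0,0,0,-0.69,0,0],[0,0,0,0,-0.76,0,0],[0,0,0,0,-0.83,0,0],[0,0,0,0,-0.83,0,0],[0,0,0,0,-0.83,0,0]],
  ],
)

```text
clock: 17.67
ee_pos: [617.7, -96.1, 216.8]
eef_rot: [-0.002, 0.669, 0.743, -0.001]
force: [-0.8, -1.4, 0.4]
grip_width: 0.1
```

```bash
python3 red.py; python3 -c "
from m import *
mv([-30,0,150],0,np.pi/2)"
```

```text
red [298 218  10  33 285] [302. 233.] depth [15.   3.8 35.2]
t 17.72 at [26.  -0.1 56.8] turn [-0.0012 -0.0003  0.0002] shift [ 0.002 -0.563 -0.93 ] F [ 0.7 -0.9  0.3] w -0.3
```

Request:
step_arm(
  plan=[
    [[0,0,0,0,0,-0.3,0],[0,0,0,0,0,-0.6,0],[0,0,0,0,-0.4,-0.95,0],[0,0,0,0,-0.56,-0.95,0],[0,0,0,0,-0.56,-0.95,0],[0,0,0,0,-0.56,-0.95,0],[0,0,0,0,-0.56,-0.95,0],[0,0,0,0,-0.56,-0.95,0],[0,0,0,0,-0.56,-0.95,0],[0,0,0,0,-0.56,-0.95,0]],
  ],
)

```text
clock: 18.55
ee_pos: [563.0, -101.9, 311.3]
eef_rot: [-0.002, 0.669, 0.743, -0.001]
force: [0.1, 0.1, -0.1]
grip_width: -0.0
```

```bash
python3 red.py; python3 car.py; python3 -c "
from m import *
mv([-30,0,150],0,np.pi/2)
c=np.load('wristc.npz'); cv2.imwrite('pics/wrist9.png',c['image'][:,:,::-1])"
```

```text
red [370 178   7  25 144] [373. 190.] depth [12.9  1.1 30.1]
far edge x 39.6 y of far edge -19.6 21.1
band 10 y -19.6 20.2
band 30 y -19.6 20.2
band 50 y -19.7 20.2
pin [42.7 14.2  6. ]
pin [ 42.8 -13.5   6. ]
t 18.65 at [-29.5  -0.2 151.5] turn [-0.0014 -0.0003  0.0002] shift [ 0.002 -0.005  0.015] F [ 0.4 -0.5 -0.2] w 0.1
```

View pics/wrist9.png

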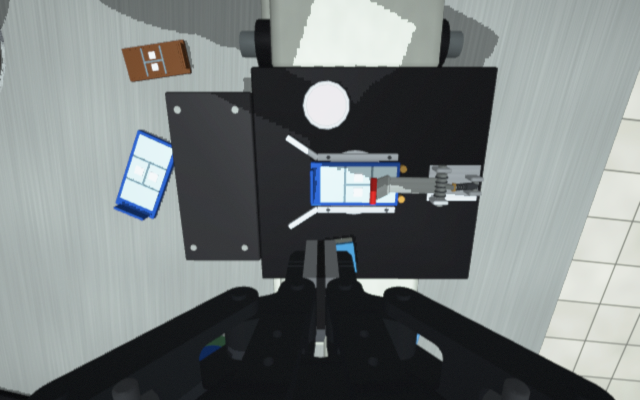

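The carrier (355,185) sits between the guides against the pins. The clip lies on it with the sleeve at (373,190), about 6 mm higher than when it was down with nothing under it, which fits 0.09 rad. Nothing touches the robot, so I'm handing in.

```bash
python3 -c "
from bench import workorder
print(workorder.close_job())"
```

```text
the job is handed in; nothing more can be done
None
```

The counting chamber is loaded and the job is handed in at about 18.7 s of the 58 s allowed; no verdict was reported.

**What I did:** I hooked the clip up with tilted, shut fingers. I then gripped the carrier's lip, squared it up and slid it flat between the guides until it met the stop pins at about 5 N. After releasing it, I pushed the clip back over from its far side and moved the arm clear.

**Last checks:**
- **Carrier:** its far edge measured x ≈ 39.6–40 (the stop line is at 40). It was centred within about 1 mm and straight.
- **Clip:** the top of the red sleeve was about 30 mm above the stage, roughly where it should be with the clip resting on the carrier at about 0.09 rad. I could not measure the pressing force itself.
- **Robot:** it was clear of everything, with about zero force.
- **Bystanders:** the dish and cover-glass box looked unmoved in the pictures; I did not measure them or re-check the things on the bench.

**What failed or disagreed:**
- The first attempt to hook the clip passed over the lip without moving it. The second, lower and slower, worked.
- The first seat estimate from the scene camera was about 5 mm off. I corrected it from the brass pins in the wrist view.
- When the jaws closed on the carrier's lip they pressed down with about 6 N, which I relieved before sliding.

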